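Close up the paint mixing bench

ROBOT

A 6-joint arm with a two-finger parallel gripper is mounted at the origin on the work surface. World frame = base frame: x ahead of the robot, y to its left, z up, the work surface at z = 0. Lengths are in m, angles in rad, forces in N, time in s.
With the tool pointing down it reaches from about 0.3 to 0.75 m from the base axis. Payload 8.5 kg.
Tool frame: the origin (TCP) lies between the finger pads; the fingertips stand 11 mm ahead of it and the grasp point (between the pads) lies 8 mm behind it; z points along the fingers, y is the line along which they close (so a half turn about z gives the same grasp; the last joint's range is limited). The gripper opens to 85 mm and grips with 20 to 120 N. Pads are 22 mm wide; open, the fingers measure 114 mm over their backs; the gripper's body (76 mm by 85 mm) begins 54 mm behind the grasp point. The pads swing forward as they close: fully open they stand 13 mm farther back than shut.
Start: joints at [1.042, 0.381, 1.297, -0, 1.464, -0.215], TCP at [0.17, 0.523, 0.242] pointing down, gripper open.
Joint ranges: [-3.11, 3.11], [-0.89, 2.33], [0.22, 2.48], [-1.42, 4.56], [0.17, 2.85], [-2.88, 2.88]. Speed limits (rad/s): [2.39, 2.39, 3.14, 3.14, 3.14, 3.14].

INTERFACE

Orientations are given as a unit quaternion [w, x, y, z].
In Python, from rig import manip gives the robot as it stands. The module is installed in compiled form; this text tells all that it offers.
- The arm moves only by the tool move_arm, never from a script. Its argument "moves" is a list of rows, each a list of 7 numbers: the turn, a rotation vector about the tool's x, y, z in units of 90 degrees (1.0 is 90 degrees), then the shift along the tool's x, y, z in units of 0.6 m (1.0 is 0.6 m), then the gripper's target within -1 to 1 (fully open at 1, half-way at 0, shut at -1). A call has 1 to 20 rows; each row is the pose to reach, as a shift and turn from the pose commanded when the call began, along the tool's axes at that moment; what a row does not reach only later rows make up. A row lasts 1/8 s, in which the tool goes at most 62.5 mm and 10.7 degrees, less where a joint would pass 70% of its speed; a pose out of reach is approached as far as the arm can. A call with a number of a shift or a turn outside -1 to 1 is refused whole. A call with a gripper value outside its range is refused whole. The fingers move at their own pace and stop on an object; the grip force is fixed at half the most. Time passes only in rows, so rows that repeat a pose let the fingers close. It gives the time, the measured TCP pose, the force, the opening and the grip force at its end, in the units of the state.
- manip.read_state(): the state, without advancing time (a new reading comes with each control period).
- manip.camera(name): name is "scene" or "top" or "wrist"; returns (picture, depth): 384x512x3 uint8, red, green, blue; 384x512 float32, m along the optical axis (not along the pixel's ray), 0 where there is no reading.
- manip.camera_params(name): a dict with "fovy" (degrees; the focal length in pixels is half the picture's height over the tangent of half this angle, whatever the lens; pixels are square), "cx", "cy" (the principal point, pixels), "origin" and "attitude" of the camera in the world; the wrist camera has in their place "tool_from_camera" (4x4, takes a point from camera to tool coordinates, whose origin is the TCP and whose axes are the flange's). Camera axes: x right, y down, z forward; pixel columns grow to the right and rows downward; lengths in m; the calibration is good to about 2 mm. The wrist camera is an equidistant fisheye: a pixel r from the principal point sees the ray r / f radians off the axis. A picture is of the moment at which its call begins: read the wrist's pose just before it. camera_params takes no time and is no camera call.
- manip.finish_job(): hands the job in; it is judged then, once.
Trained networks look in the newest picture that a camera, given by its name, has taken for a name from the list of things; names that differ only in an ending like _2 or _b are one class to them, and where a whole thing is asked for, a point or a joint stands for the part that bears it (a point fixed in the world has none). Each returns a list of dicts, best first, with "p" (0 to 1); they miss things now and then, are a little off and sometimes report something else, mostly with a low value. They report only what shows in the picture. A call takes as long as a camera call. They do not tell look-alikes from the thing itself.
- manip.recognise(target, camera): "xy" ([column, row] in pixels, amid what is visible of it).
The state is a dict: "t": time; "joint_positions": joint angles; "joint_vel": joint speeds; "joint_efforts": joint torques, N m; "eef_pos": TCP position; "ee_rot": TCP orientation; "wrist_force": force on the tool from outside, world axes, zero at the start; "torque": the same for the moment, N m; "grip_width": finger opening in m; "grip_force": force on a finger pad.
Only numpy, scipy, OpenCV 4.12 (cv2) and the standard library are available. Lean on these libraries where they do the work, as an engineer would, in place of code of your own. Each camera call takes 0.05 s, during which the arm holds its last target. There are 200 camera calls.

TASK

Close up the mixing bench: set the larger lid right way up on the open steel pot that stands on the scale, lowering it gently rather than dropping it, so that it sits fully down in the rim and level all round, and screw the thinner can's cap clockwise until it is tight against its stop. Keep the pot standing on the scale's pan, and leave the small lid, the closed tin, the spray can and the painted panel where they are.

Things in the scene. Friction and masses are not known exactly. Their poses are not given: they have to be found in the camera images.
- scale: Fixed grey weighing scale with a square steel pan, 156 x 156 mm, top of the pan 52 mm above the bench. Origin on the bench under the centre of the pan; z up. The display end of the housing reaches 165 mm from the origin along its -x, 37 mm high; the rest 85 mm either way along x and y.
- pot: Loose open round steel pot, 120 mm outside diameter, 112 mm tall, wall 4 mm (mouth 112 mm wide), standing upright on the scale's pan, about 0.8 kg. Origin at the centre of its underside, z up; rim 112 mm above the origin.
- pot_rim (a point): Centre of the pot's mouth, at rim height.
- lid: The larger lid, loose, steel, lying on the bench knob up, about 0.25 kg: from below a round plug of 106 mm diameter and 10 mm deep (chamfered foot), a flange of 132 mm diameter and 4 mm thick (10 to 14 mm above the origin), and a black knob on top. Origin at the centre of the plug's underside, z up out of the knob. Seated, the flange lies on the pot's rim and the origin is 10 mm below the rim.
- lid_knob (a point): On the larger lid's axis, 35 mm above its origin: middle of the grip part of the knob, a round upright black cylinder of 28 mm diameter from 24 to 46 mm above the lid's origin, on a thinner stem (22 mm) down to the flange.
- small_lid: Bystander: a smaller lid of the same shape, flange 88 mm diameter, knob 24 mm diameter, same heights; too small for the pot. Origin at the centre of its underside.
- can: Fixed rectangular thinner can, 90 mm along its x, 150 mm along its y, 150 mm tall, screw cap in the middle of its top. Origin at the centre of its underside. A flat wire loop 9 mm high lies on the top, 45 to 68 mm from the cap's axis towards +y.
- cap_grip (a point): On the axis of the screw cap at mid-height. The cap is a round ribbed black cylinder, 49 mm diameter, 22 mm tall, spanning 156 to 178 mm above the bench (11 mm below to 11 mm above this point), with a low grey bar moulded across its top (4 mm high, along the cap's x axis). It turns about the vertical and does not come off.
- cap (a joint): Screw cap angle in rad: grows as the cap is turned clockwise seen from above (tightening); starts at 0 to 0.4 (loose), tight at the stop at 1.3. Light friction, about 0.1 N m; it stays where it is left. At 0 the cap's x axis points along the can's x.
- paint_tin: Bystander: closed steel tin, 108 mm diameter, 125 mm tall. Origin at the centre of its underside.
- spray_can: Bystander: spray can, 60 mm diameter, 150 mm tall. Origin at the centre of its underside.
- test_panel: Bystander: flat blue painted panel, 90 x 130 x 6 mm, lying on the bench. Origin at the centre of its underside.
Not all that is in view belongs to the job. What is shaped like the pot but yellow is not meant. What is shaped like the lid but red is not meant.

How it is judged:
At the end, for the whole second after the job is handed in: Larger lid seated and at rest: origin 99-105 mm above the pot's underside, within 8 mm of its axis, lid and pot level within 0.04 rad; pot on the pan (height 3 mm, centre 50 mm); cap past 1.15 rad; small lid, tin, spray can and panel within 30 mm of their starts (z of lid in the frame of pot between 0.099 and 0.105 m and horizontal distance between lid and pot_rim below 0.008 m and angle between each of lid, pot's own z axis and vertical below 0.04 rad and z of pot in the frame of scale between 0.049 and 0.055 m and horizontal distance between pot and scale below 0.05 m and linear speed of each of lid, pot below 0.01 m/s and value of joint cap above 1.15 rad and distance of each of small_lid, paint_tin, spray_can, test_panel from where it was at the start of the episode below 0.03 m); the robot touches nothing.
It fails at once if the larger lid is dropped or slammed onto the pot (faster than 0.45 m/s within about 13 mm above the rim) (horizontal distance between lid and pot_rim below 0.04 m and z of lid in the frame of pot below 0.125 m and linear speed of lid above 0.45 m/s).
It also fails if it takes over 51 s, if anything falls off the work surface, if the arm or the gripper's body presses on something with over 40 N, if the wrist force passes 120 N, or if a joint passes its speed limit or range.

## Working session

There is one attempt and no reset: what is moved stays moved. The work goes in short steps, Python scripts to look and compute and a tool call to move; the robot and the scene stay as the last step left them, time stands still between calls to the robot, and variables do not carry over. Pictures are saved under pics/ and viewed, at most 10 in all, crops included, and the job is handed in when it is done.

Besides the shell and the picture viewer there is one more tool, called after ">>>" as a command line: name --pt "numbers of a row" for each row, then --argument value for the rest. move_arm: Moves the arm, as the interface text tells. Its arguments: {"type":"object","properties":{"moves":{"type":"array"}},"required":["moves"]}

```bash
mkdir -p pics
cat > h.py <<'E'
import numpy as np, cv2
from rig import manip
from scipy.spatial.transform import Rotation as R
def cam(n):
    p=manip.camera_params(n); im,d=manip.camera(n); return p,im,d
def rot(a):
    a=np.array(a,float)
    return a if a.shape==(3,3) else R.from_quat(np.r_[a[1:],a[0]]).as_matrix()
def cloud(p,d):
    h,w=d.shape; f=h/2/np.tan(np.radians(p['fovy'])/2)
    v,u=np.mgrid[:h,:w]
    P=np.stack([(u-p['cx'])/f*d,(v-p['cy'])/f*d,d],-1)
    return P@rot(p['attitude']).T+np.array(p['origin'])
E
python3 - <<'E'
from h import *
s=manip.read_state();print(s['t'],s['eef_pos'],s['ee_rot'],s['grip_width'])
for n in('scene','top'):
    p,im,d=cam(n);print(n,p)
    cv2.imwrite(f'pics/{n}0.png',im[:,:,::-1]); np.savez(n+'0.npz',im=im,d=d)
    W=cloud(p,d)
    for t in ['scale','pot','lid','lid_knob','small_lid','can','cap_grip','cap','paint_tin','spray_can','test_panel']:
        for r in manip.recognise(t,n)[:4]:
            u,v=np.round(r['xy']).astype(int);print(t,u,v,round(r['p'],2),W[v,u].round(3),im[v,u])
print(manip.read_state()['t'])
E
```

```text
0.0 [0.16963347 0.52289948 0.24170794] [-2.59338551e-04  1.56271225e-01  9.87713919e-01 -6.72355566e-04] 0.08586089238915498
scene {'fovy': 51.249689858604484, 'cx': 255.7295296956058, 'cy': 193.31356147647492, 'origin': array([0.98086413, 0.84819028, 1.14839931]), 'attitude': array([-0.07929313,  0.23306246,  0.90437867, -0.34855948])}
scale 319 261 0.85 [0.493 0.328 0.052] [186 192 202]
scale 374 307 0.7 [0.479 0.556 0.127] [223 226 230]
pot 301 242 0.76 [0.505 0.241 0.058] [191 197 209]
pot 218 141 0.67 [ 0.559 -0.277  0.129] [120 123 129]
pot 255 307 0.59 [0.736 0.346 0.006] [246 231 102]
lid 275 156 0.62 [ 0.345 -0.201  0.013] [130  38  38]
lid 272 198 0.56 [ 0.475 -0.001  0.019] [ 98 100 106]
lid 299 240 0.38 [0.505 0.228 0.053] [195 199 212]
lid 217 140 0.25 [ 0.56  -0.284  0.129] [117 121 127]
lid_knob 274 201 0.92 [0.473 0.011 0.013] [189 194 204]
lid_knob 273 156 0.88 [ 0.353 -0.204  0.014] [235  61  59]
small_lid 222 198 0.53 [ 0.644 -0.08   0.036] [13 14 15]
can 217 143 0.85 [ 0.562 -0.284  0.114] [132 134 141]
cap_grip 216 122 0.6 [ 0.537 -0.334  0.173] [27 25 28]
cap_gr
[... 843 characters left out ...]
] [ 90  94 102]
lid_knob 304 248 0.83 [ 0.331 -0.203  0.043] [50 39 42]
small_lid 271 178 0.79 [ 0.644 -0.076  0.007] [172 181 187]
small_lid 128 224 0.46 [0.437 0.509 0.129] [219 226 228]
can 334 200 0.57 [ 0.513 -0.319  0.146] [180 188 197]
can 208 151 0.45 [0.777 0.206 0.005] [ 49 103 177]
cap_grip 342 194 0.59 [ 0.531 -0.345  0.176] [115 122 125]
cap 208 152 0.65 [0.771 0.205 0.011] [ 50 103 178]
paint_tin 127 223 0.68 [0.441 0.513 0.13 ] [216 223 225]
paint_tin 206 152 0.17 [0.773 0.215 0.004] [ 44  99 176]
spray_can 382 234 0.79 [ 0.374 -0.503  0.136] [169 176 180]
test_panel 208 153 0.62 [ 0.77   0.207 -0.001] [ 48 101 178]
test_panel 189 200 0.29 [0.545 0.28  0.05 ] [104 109 116]
1.2
```

View pics/scene0.png

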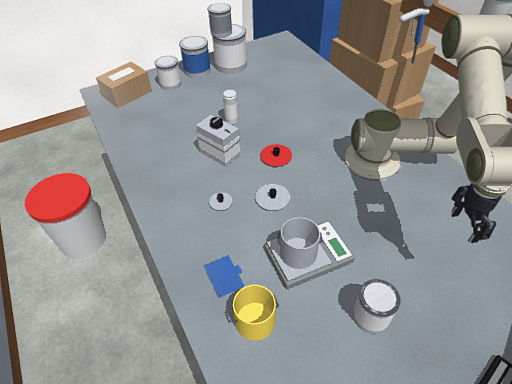

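View pics/top0.png

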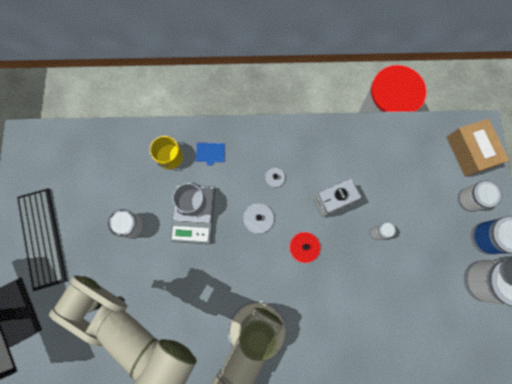

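```bash
cat > fit.py <<'E'
from h import *
from scipy.optimize import least_squares
def circ(P,loss='soft_l1'):
    r=least_squares(lambda q:np.hypot(P[:,0]-q[0],P[:,1]-q[1])-q[2],[*P[:,:2].mean(0),.05],loss=loss,f_scale=.003)
    return r.x
def sel(W,c,r,z0,z1):
    m=(np.hypot(W[...,0]-c[0],W[...,1]-c[1])<r)&(W[...,2]>z0)&(W[...,2]<z1); return m
def ench(P): # min enclosing circle
    return cv2.minEnclosingCircle(P[:,:2].astype(np.float32))
E
python3 - <<'E'
from fit import *
for n in('scene','top'):
    z=np.load(n+'0.npz');im=z['im'];W=cloud(manip.camera_params(n),z['d'])
    for nm,c,r,z0,z1 in [('lidflange',(.467,-.003),.09,.009,.02),('knob',(.467,-.003),.04,.04,.055),('rim',(.505,.28),.1,.157,.172),('smallknob',(.645,-.08),.03,.04,.055),('cap',(.535,-.335),.045,.168,.19),('can',(.535,-.33),.12,.143,.154),('bench',(.467,.1),.05,-.02,.02),('spray',(.37,-.5),.06,.03,.2),('tin',(.46,.53),.1,.11,.14)]:
        P=W[sel(W,c,r,z0,z1)]
        if len(P)<5: print(n,nm,len(P));continue
        print(n,nm,len(P),'mean',P.mean(0).round(4),'median z',np.median(P[:,2]).round(4),'enc',np.round([*ench(P)[0],ench(P)[1]],4),'fit',circ(P).round(4) if nm=='rim' else '', cv2.minAreaRect((P[:,:2]*1000).astype(np.float32)) if nm=='can' else '')
im=np.load('scene0.npz')['im'];a=np.load('top0.npz')['im']
cr=lambda i,u,v,s=32:cv2.resize(i[v-s:v+s,u-s:u+s],(260,260),interpolation=cv2.INTER_CUBIC)
g=np.vstack([np.hstack([cr(im,u,v) for u,v in((272,197),(218,135),(300,242))]),np.hstack([cr(a,u,v) for u,v in((258,218),(338,197),(190,205))])])
cv2.imwrite('pics/crops.png',g[:,:,::-1])
E
```

```text
scene lidflange 645 mean [ 0.4704 -0.0095  0.0137] median z 0.0136 enc [ 0.469  -0.0139  0.0679] fit  
scene knob 34 mean [ 0.4702 -0.0103  0.0459] median z 0.0457 enc [ 0.4696 -0.0124  0.0151] fit  
scene rim 216 mean [0.5382 0.2725 0.1624] median z 0.1627 enc [0.5357 0.2683 0.0622] fit [0.5362 0.2693 0.0578] 
scene smallknob 28 mean [ 0.649  -0.0882  0.0446] median z 0.0442 enc [ 0.6482 -0.0903  0.0138] fit  
scene cap 98 mean [ 0.5367 -0.336   0.1763] median z 0.1766 enc [ 0.5359 -0.3406  0.0276] fit  
scene can 418 mean [ 0.5407 -0.3292  0.1484] median z 0.1485 enc [ 0.5371 -0.3401  0.0838] fit  ((537.1672973632812, -340.4944763183594), (91.39055633544922, 151.68121337890625), 23.57707405090332)
scene bench 275 mean [4.694e-01 8.310e-02 1.000e-04] median z -0.0002 enc [0.4679 0.0976 0.0485] fit  
scene spray 381 mean [ 0.3994 -0.5036  0.102 ] median z 0.1069 enc [ 0.394  -0.5144  0.035 ] fit  
scene tin 1246 mean [0.4494 0.541  0.1255] median z 0.1258 enc [0.4469 0.5378 0.0575] fit  
top lidflange 580 mean [ 0.4645 -0.0129  0.0142] median z 0.0141 enc [ 0.4555 -0.005   0.0785] fi
[... 187 characters left out ...]
0.534  0.2681 0.0576] 
top smallknob 21 mean [ 0.6452 -0.0882  0.0458] median z 0.0446 enc [ 0.6454 -0.089   0.0114] fit  
top cap 125 mean [ 0.5329 -0.3393  0.1776] median z 0.1778 enc [ 0.5332 -0.3401  0.0256] fit  
top can 603 mean [ 0.5311 -0.3382  0.1493] median z 0.1496 enc [ 0.5331 -0.3399  0.0841] fit  ((533.2930297851562, -339.6617126464844), (89.53361511230469, 150.80130004882812), 22.69873809814453)
top bench 406 mean [ 4.667e-01  1.001e-01 -2.000e-04] median z -0.0003 enc [0.4667 0.1003 0.0498] fit  
top spray 306 mean [ 0.3873 -0.5091  0.1235] median z 0.144 enc [ 0.3894 -0.517   0.03  ] fit  
top tin 620 mean [0.4445 0.5375 0.1251] median z 0.1252 enc [0.4443 0.5391 0.0579] fit
```

View pics/crops.png

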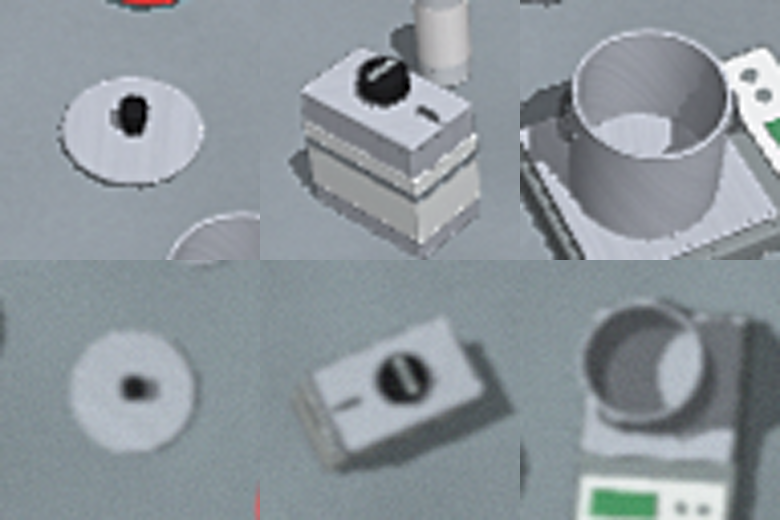

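Candidates in the scene picture: lids are the large steel one (272,197), red (276,155) and small steel (220,200). Pots are the steel one on the scale (300,242) and yellow (255,312). I choose the 68 mm radius steel lid and the steel pot; the crops agree, with the cap at (216,122) and the wire loop towards +y.

```bash
cat >> h.py <<'E'
def go(x,y,z,th=None):
    """units to reach world x,y,z, tool-y heading th (rad), tool down"""
    s=manip.read_state();Rm=rot(s['ee_rot'])
    c=np.arctan2(Rm[1,1],Rm[0,1])
    th=c if th is None else th
    ty=np.array([np.cos(th),np.sin(th),0]);tz=np.array([0,0,-1.]);T=np.stack([np.cross(ty,tz),ty,tz],1)
    rv=R.from_matrix(Rm.T@T).as_rotvec()/(np.pi/2)
    sh=Rm.T@(np.array([x,y,z])-s['eef_pos'])/.6
    print('th',c.round(3),'eef',s['eef_pos'].round(4),'j',np.round(s['joint_positions'],2),'units',rv.round(4),sh.round(4))
E
python3 -c "
from h import *
go(.467,-.0125,.2,.3)"
```

```text
th 1.257 eef [0.1698 0.5231 0.2423] j [ 1.04  0.38  1.3   0.    1.46 -0.22] units [ 0.     -0.      0.6093] [-0.7468 -0.6962  0.0705]
```

>>> move_arm --pt "0 0 0.609 -0.747 -0.696 0.07 1" --pt "0 0 0.609 -0.747 -0.696 0.07 1" --pt "0 0 0.609 -0.747 -0.696 0.07 1" --pt "0 0 0.609 -0.747 -0.696 0.07 1" --pt "0 0 0.609 -0.747 -0.696 0.07 1" --pt "0 0 0.609 -0.747 -0.696 0.07 1" --pt "0 0 0.609 -0.747 -0.696 0.07 1" --pt "0 0 0.609 -0.747 -0.696 0.07 1" --pt "0 0 0.609 -0.747 -0.696 0.07 1" --pt "0 0 0.609 -0.747 -0.696 0.07 1" --pt "0 0 0.609 -0.747 -0.696 0.07 1" --pt "0 0 0.609 -0.747 -0.696 0.07 1" --pt "0 0 0.609 -0.747 -0.696 0.07 1"

```text
t: 2.82
eef_pos: [0.4667, -0.0114, 0.2005]
ee_rot: [0.0, 0.593, 0.805, 0.0]
wrist_force: [0.3, 0.6, -0.5]
grip_width: 0.0854
grip_force: 0.0
```

```bash
cat >> fit.py <<'E'
def wcloud():
    s=manip.read_state(); p=manip.camera_params('wrist'); im,d=manip.camera('wrist')
    h,w=d.shape; f=h/2/np.tan(np.radians(p['fovy'])/2)
    v,u=np.mgrid[:h,:w]; x=(u-p['cx'])/f; y=(v-p['cy'])/f; r=np.hypot(x,y)+1e-9
    k=np.tan(np.minimum(r,1.4))/r
    P=np.stack([x*k*d,y*k*d,d],-1); T=p['tool_from_camera']
    P=P@T[:3,:3].T+T[:3,3]
    W=P@rot(s['ee_rot']).T+s['eef_pos']; W[d<=0]=np.nan
    return s,im,d,W
E
python3 - <<'E'
from fit import *
s,im,d,W=wcloud()
cv2.imwrite('pics/w1.png',im[:,:,::-1])
c=(.467,-.0125)
for nm,r,a,b in[('fl',.09,.009,.02),('knob',.03,.04,.055),('bench',.12,-.02,.006)]:
    m=sel(W,c,r,a,b);P=W[m]
    print(nm,len(P),len(P) and (P.mean(0).round(4),ench(P)))
go(.467,-.0125,.03,.3)
E
```

```text
fl 10087 (array([ 0.4645, -0.0128,  0.0135]), ((0.46501752734184265, -0.015322624705731869), 0.06618279218673706))
knob 593 (array([ 0.4651, -0.0141,  0.0451]), ((0.4654754400253296, -0.01514433789998293), 0.014235526323318481))
bench 20960 (array([ 0.4651, -0.002 , -0.0005]), ((0.46701696515083313, -0.012462230399250984), 0.12006837129592896))
th 0.302 eef [ 0.4668 -0.0114  0.2006] j [-0.28  0.27  1.59  0.    1.28 -0.58] units [0.0002 0.0001 0.0012] [-0.0017 -0.0003  0.2843]
```

View pics/w1.png

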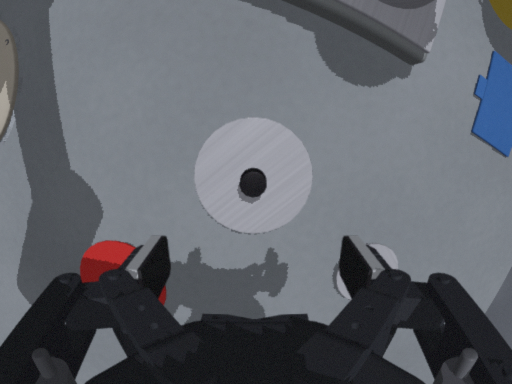

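The wrist picture shows the steel lid centred at pixel (253,180), with the knob on it. The red lid is at (110,265) and the small lid at (370,270), both clear of the approach.

>>> move_arm --pt "0 0 0 -0.005 -0.004 0.1 1" --pt "0 0 0 -0.005 -0.004 0.2 1" --pt "0 0 0 -0.005 -0.004 0.25 1" --pt "0 0 0 -0.005 -0.004 0.284 1" --pt "0 0 0 -0.005 -0.004 0.284 1" --pt "0 0 0 -0.005 -0.004 0.284 -1" --pt "0 0 0 -0.005 -0.004 0.284 -1" --pt "0 0 0 -0.005 -0.004 0.284 -1" --pt "0 0 0 -0.005 -0.004 0.284 -1" --pt "0 0 0 -0.005 -0.004 0.284 -1" --pt "0 0 0 -0.005 -0.004 0.284 -1" --pt "0 0 0 -0.005 -0.004 0.284 -1" --pt "0 0 0 -0.005 -0.004 0.284 -1"

```text
t: 4.5
eef_pos: [0.4661, -0.016, 0.0308]
ee_rot: [0.001, 0.593, 0.805, 0.0]
wrist_force: [-1.8, 0.6, 7.4]
grip_width: 0.0261
grip_force: 58.5
```

>>> move_arm --pt "0 0 0 0 0 -0.05 -1" --pt "0 0 0 0 0 -0.12 -1" --pt "0 0 0 0 0 -0.2 -1" --pt "0 0 0 0 0 -0.28 -1" --pt "0 0 0 0.04 0.03 -0.35 -1" --pt "0 0 0 0.1 0.06 -0.38 -1" --pt "0 0 0 0.17 0.1 -0.38 -1" --pt "0 0 0 0.24 0.14 -0.38 -1" --pt "0 0 0 0.31 0.18 -0.38 -1" --pt "0 0 0 0.37 0.22 -0.38 -1" --pt "0 0 0 0.41 0.245 -0.38 -1" --pt "0 0 0 0.419 0.251 -0.38 -1" --pt "0 0 0 0.419 0.251 -0.38 -1" --pt "0 0 0 0.419 0.251 -0.38 -1"

```text
t: 6.25
eef_pos: [0.5351, 0.2677, 0.258]
ee_rot: [-0.0, 0.594, 0.805, -0.0]
wrist_force: [0.1, 0.1, -4.0]
grip_width: 0.0264
grip_force: 60.1
```

Run:
```python
from fit import *
s,im,d,W=wcloud(); e=s['eef_pos'];print(e,s['grip_width'],s['wrist_force'])
a=im.copy()
L=W[sel(W,e,.1,e[2]-.035,e[2]-.005)];print('wrist flange',len(L),L.mean(0),np.percentile(L[:,2],[5,50,95]),circ(L),ench(L))
Aq=np.c_[L[:,:2]-e[:2],np.ones(len(L))];print('tilt',np.linalg.lstsq(Aq,L[:,2],rcond=None)[0])
P=W[sel(W,(.535,.2685),.08,.155,.172)];print('wrist rim',len(P),len(P)>5 and circ(P))
b=[a]
for n in('scene','top'):
    p,im,d=cam(n);V=cloud(p,d);b.append(im)
    L=V[sel(V,e,.1,e[2]-.022,e[2]-.008)];print(n,'flange',len(L),len(L)>5 and (L.mean(0),ench(L)))
    P=V[sel(V,(.535,.2685),.08,.155,.172)];print(n,'rim',len(P),len(P)>5 and circ(P))
g=np.hstack([cv2.resize(b[0],(400,300)),cv2.resize(b[1][150:300,200:400],(400,300))]);cv2.imwrite('pics/over.png',g[:,:,::-1])
```

```text
[0.53511908 0.26772836 0.25797282] 0.026415177929932296 [ 0.1401884   0.12070573 -3.98669148]
wrist flange 27412 [0.52799841 0.28817985 0.2406587 ] [0.23959032 0.24062152 0.24166761] [0.53400816 0.26874328 0.04730658] ((0.5338836312294006, 0.2692800462245941), 0.06594215333461761)
tilt [-0.00424913 -0.00236485  0.24067681]
wrist rim 0 False
scene flange 948 (array([0.54227232, 0.284938  , 0.241146  ]), ((0.537139892578125, 0.27039679884910583), 0.0667298287153244))
scene rim 135 [0.53660959 0.26971605 0.05735491]
top flange 212 (array([0.53900948, 0.25124998, 0.24107727]), ((0.534277617931366, 0.270162969827652), 0.06590931117534637))
top rim 27 [0.53564435 0.27369542 0.06323881]
```

View pics/over.png

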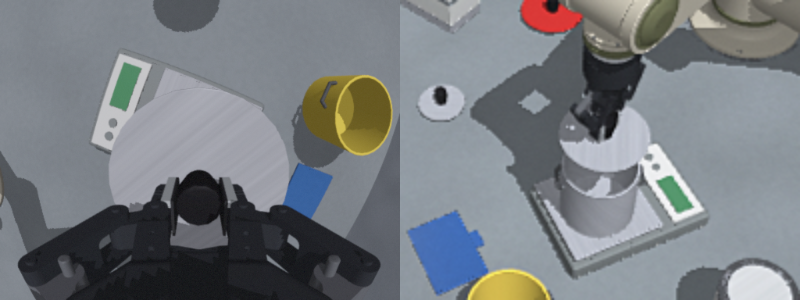

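The scene crop shows the lid held level over the pot on the scale; measured offset to the rim is about 1.5 mm.

>>> move_arm --pt "0 0 0 -0.002 -0.002 0.04 -1" --pt "0 0 0 -0.002 -0.002 0.07 -1" --pt "0 0 0 -0.002 -0.002 0.09 -1" --pt "0 0 0 -0.002 -0.002 0.1 -1" --pt "0 0 0 -0.002 -0.002 0.105 -1" --pt "0 0 0 -0.002 -0.002 0.11 -1" --pt "0 0 0 -0.002 -0.002 0.114 -1" --pt "0 0 0 -0.002 -0.002 0.114 -1"

```text
t: 7.4
eef_pos: [0.5344, 0.2672, 0.1895]
ee_rot: [-0.0, 0.593, 0.805, -0.0]
wrist_force: [0.7, -0.6, -4.2]
grip_width: 0.026
grip_force: 60.1
```

>>> move_arm --pt "0 0 0 0 0 0.003 -1" --pt "0 0 0 0 0 0.006 -1" --pt "0 0 0 0 0 0.008 -1" --pt "0 0 0 0 0 0.008 -1"

```text
t: 7.9
eef_pos: [0.5344, 0.2672, 0.1849]
ee_rot: [0.0, 0.593, 0.805, 0.0]
wrist_force: [-1.2, 0.1, -2.3]
grip_width: 0.0261
grip_force: 60.1
```

Just touching the rim. Press a hair further, open, retreat.

>>> move_arm --pt "0 0 0 0 0 0.002 -1" --pt "0 0 0 0 0 0.002 -0.2" --pt "0 0 0 0 0 0.002 0.2" --pt "0 0 0 0 0 0.002 0.5" --pt "0 0 0 0 0 0.002 0.7" --pt "0 0 0 0 0 0.002 0.7" --pt "0 0 0 0 0 0.002 0.7" --pt "0 0 0 0 0 -0.05 0.7" --pt "0 0 0 0 0 -0.13 0.7" --pt "0 0 0 0 0 -0.2 0.7" --pt "0 0 0 0 0 -0.2 0.7"

```text
t: 9.28
eef_pos: [0.5352, 0.2675, 0.3082]
ee_rot: [0.002, 0.593, 0.805, 0.003]
wrist_force: [0.9, 0.3, -0.1]
grip_width: 0.0727
grip_force: 0.0
```

Run:
```python
from fit import *
s,im,d,W=wcloud(); e=s['eef_pos'];print(s['t'],e,s['grip_width'])
c=(.534,.2685)
L=W[sel(W,c,.075,.155,.175)];print('flange',len(L),np.percentile(L[:,2],[5,50,95]),ench(L))
Aq=np.c_[L[:,:2]-c,np.ones(len(L))];print('tilt',np.linalg.lstsq(Aq,L[:,2],rcond=None)[0])
print(manip.read_state()['wrist_force'])
cv2.imwrite('pics/seated.png',im[:,:,::-1])
go(.534,-.340,.27,1.0)
```

```text
9.275 [0.53516234 0.26746527 0.30815821] 0.07268395853072292
flange 13457 [0.16633686 0.16748392 0.16859697] ((0.5333867073059082, 0.2681202292442322), 0.06610318273305893)
tilt [-0.00123319 -0.00132976  0.16748173]
[ 0.22846253 -0.1018258  -0.34039518]
th 0.3 eef [0.5346 0.2673 0.3057] j [ 0.27  0.43  1.03 -0.    1.67 -0.03] units [ 0.0015  0.0006 -0.4454] [-0.9665 -0.3006  0.0589]
```

View pics/seated.png

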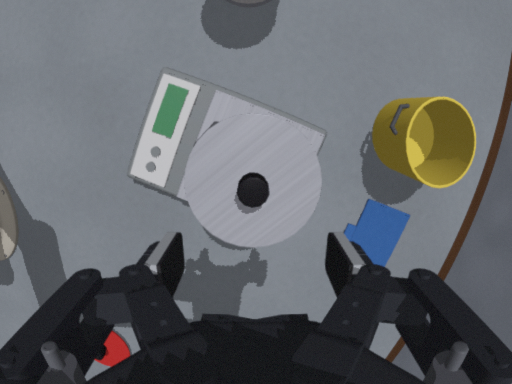

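The picture shows the lid at (253,180) level on the pot on the scale: flange top is at 167.5 mm, against 168 expected when seated. Now to the cap.

>>> move_arm --pt "0 0 -0.445 -0.967 -0.3 0.03 0.7" --pt "0 0 -0.445 -0.967 -0.3 0.03 0.7" --pt "0 0 -0.445 -0.967 -0.3 0.03 0.7" --pt "0 0 -0.445 -0.967 -0.3 0.03 0.7" --pt "0 0 -0.445 -0.967 -0.3 0.03 0.7" --pt "0 0 -0.445 -0.967 -0.3 0.03 0.7" --pt "0 0 -0.445 -0.967 -0.3 0.03 0.7" --pt "0 0 -0.445 -0.967 -0.3 0.03 0.7" --pt "0 0 -0.445 -0.967 -0.3 0.03 0.7" --pt "0 0 -0.445 -0.967 -0.3 0.03 0.7" --pt "0 0 -0.445 -0.967 -0.3 0.03 0.7" --pt "0 0 -0.445 -0.967 -0.3 0.03 0.7" --pt "0 0 -0.445 -0.967 -0.3 0.03 0.7" --pt "0 0 -0.445 -0.967 -0.3 0.03 0.7"

```text
t: 11.08
eef_pos: [0.5344, -0.3391, 0.2871]
ee_rot: [0.0, 0.281, 0.96, -0.0]
wrist_force: [-0.5, -0.2, 1.3]
grip_width: 0.0726
grip_force: 0.0
```

```bash
cat > cap.py <<'E'
from fit import *
s,im,d,W=wcloud(); e=s['eef_pos'];print(s['t'],e,s['grip_width'])
c=(.534,-.340)
m=sel(W,c,.04,.17,.19)
P=W[m];print('cap',len(P),P.mean(0),ench(P))
g=im.max(-1); B=W[m&(g>80)]; print('bar',len(B),cv2.minAreaRect((B[:,:2]*1000).astype(np.float32)))
q=np.linalg.svd(B[:,:2]-np.median(B[:,:2],0))[2][0]; print('bar angle',np.degrees(np.arctan2(q[1],q[0])))
C=W[sel(W,c,.12,.14,.154)];print('can',cv2.minAreaRect((C[:,:2]*1000).astype(np.float32)),np.median(C[:,2]))
E
python3 - <<'E'
from cap import *
cv2.imwrite('pics/cap0.png',im[:,:,::-1])
(x,y),_=ench(P);go(x,y,.166,1.0)
E
```

```text
11.075 [ 0.53443463 -0.33911928  0.28705314] 0.07258060664147187
cap 2602 [ 0.53199812 -0.34159451  0.17774445] ((0.5333912968635559, -0.3423635959625244), 0.025744035840034485)
bar 478 ((537.7850341796875, -342.9656982421875), (48.04362869262695, 41.33000564575195), 69.33354949951172)
bar angle 21.84424883960952
can ((533.06787109375, -342.063720703125), (91.06324005126953, 149.51683044433594), 22.464418411254883) 0.14930861083560576
th 1.001 eef [ 0.5345 -0.3393  0.2871] j [-0.75  0.51  0.95  0.    1.68 -1.75] units [-0.      0.0002  0.0005] [-0.0012 -0.0053  0.2018]
```

View pics/cap0.png

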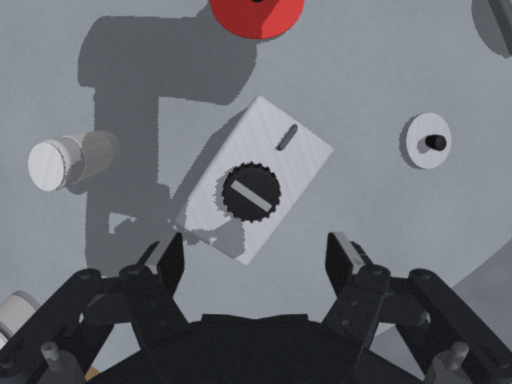

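The picture shows the cap at (251,192), its grey bar nearly along the can's short side (angle near 0), and the loop at (288,137), well away from the finger line.

>>> move_arm --pt "0 0 0 -0.001 -0.005 0.08 0.7" --pt "0 0 0 -0.001 -0.005 0.14 0.7" --pt "0 0 0 -0.001 -0.005 0.18 0.7" --pt "0 0 0 -0.001 -0.005 0.2 0.7" --pt "0 0 0 -0.001 -0.005 0.2 0.7" --pt "0 0 0 -0.001 -0.005 0.2 -1" --pt "0 0 0 -0.001 -0.005 0.2 -1" --pt "0 0 0 -0.001 -0.005 0.2 -1" --pt "0 0 0 -0.001 -0.005 0.2 -1" --pt "0 0 0 -0.001 -0.005 0.2 -1"

```text
t: 12.38
eef_pos: [0.5342, -0.3423, 0.1687]
ee_rot: [0.002, 0.281, 0.96, 0.0]
wrist_force: [2.0, 5.5, 5.7]
grip_width: 0.0462
grip_force: 62.0
```

>>> move_arm --pt "0 0 0.08 0 0 0 -1" --pt "0 0 0.17 0 0 0 -1" --pt "0 0 0.26 0 0 0 -1" --pt "0 0 0.35 0 0 0 -1" --pt "0 0 0.44 0 0 0 -1" --pt "0 0 0.53 0 0 0 -1" --pt "0 0 0.62 0 0 0 -1" --pt "0 0 0.68 0 0 0 -1" --pt "0 0 0.72 0 0 0 -1" --pt "0 0 0.72 0 0 0 -1"

```text
t: 13.62
eef_pos: [0.5339, -0.3425, 0.1687]
ee_rot: [0.001, 0.752, 0.659, 0.001]
wrist_force: [1.6, 5.0, 6.4]
grip_width: 0.0461
grip_force: 62.0
```

```bash
python3 -c "
from h import *
s=manip.read_state();print(s['torque'],s['wrist_force'],s['joint_efforts'])
go(*s['eef_pos'])"
```

```text
[ 0.77740781 -0.18524533 -0.09016739] [1.58753089 5.0380853  6.37885086] [ -2.8572084  -50.66266537 -21.55296206  -1.08075019  -0.61448621
   0.17884936]
th -0.132 eef [ 0.5339 -0.3425  0.1687] j [-0.76  0.58  1.17  0.    1.39 -0.63] units [ 0.002   0.0001 -0.    ] [0. 0. 0.]
```

>>> move_arm --pt "0 0 0.03 0 0 0 -1" --pt "0 0 0.06 0 0 0 -1" --pt "0 0 0.08 0 0 0 -1" --pt "0 0 0.1 0 0 0 -1" --pt "0 0 0.1 0 0 0 -1"

```text
t: 14.25
eef_pos: [0.5339, -0.3425, 0.1687]
ee_rot: [0.001, 0.801, 0.598, 0.001]
wrist_force: [-0.2, 4.5, 5.9]
grip_width: 0.0459
grip_force: 62.0
```

```bash
python3 -c "
from h import *
s=manip.read_state();print(s['torque'],s['wrist_force'],s['joint_efforts'])
go(*s['eef_pos'])"
```

```text
[ 0.71406563 -0.17901733  0.27728259] [-0.16918933  4.50632651  5.88149827] [ -3.08256447 -50.62294006 -21.58579588  -0.91663621  -0.64095207
   0.43243052]
th -0.288 eef [ 0.5339 -0.3425  0.1687] j [-0.76  0.58  1.17  0.    1.39 -0.47] units [ 0.0019 -0.0001  0.    ] [0. 0. 0.]
```

Torque has risen, which suggests the stop. I'll nudge a little more, then release, lift and look.

>>> move_arm --pt "0 0 0.02 0 0 0 -1" --pt "0 0 0.02 0 0 0 -1" --pt "0 0 0.02 0 0 0 0.3" --pt "0 0 0.02 0 0 0 0.6" --pt "0 0 0.02 0 0 0 0.7" --pt "0 0 0.02 0 0 0 0.7" --pt "0 0 0.02 0 0 0 0.7" --pt "0 0 0.02 0 0 -0.06 0.7" --pt "0 0 0.02 0 0 -0.14 0.7" --pt "0 0 0.02 0 0 -0.2 0.7" --pt "0 0 0.02 0 0 -0.2 0.7"

```text
t: 15.62
eef_pos: [0.5336, -0.3436, 0.2898]
ee_rot: [0.003, 0.811, 0.585, 0.001]
wrist_force: [-0.4, 0.1, 0.2]
grip_width: 0.0727
grip_force: 0.0
```

Run:
```python
from cap import *
p,a,dd=cam('scene')
cv2.imwrite('pics/cap1.png',np.hstack([im[:,:,::-1][80:340,100:420],cv2.resize(a[100:320,160:400],(320,260))[:,:,::-1]]))
```

```text
15.625 [ 0.53356766 -0.34357975  0.28981482] 0.07269402306264543
cap 2567 [ 0.53367959 -0.34124805  0.17783251] ((0.5333966016769409, -0.3425390124320984), 0.025594588369131088)
bar 463 ((533.1110229492188, -344.08282470703125), (47.39797592163086, 50.21063995361328), 83.49366760253906)
bar angle 135.98014910933077
can ((532.8694458007812, -341.8937683105469), (90.45023345947266, 149.32875061035156), 22.511194229125977) 0.14942539574747904
```

View pics/cap1.png

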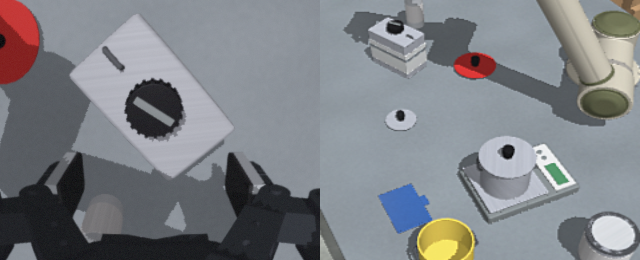

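Run:
```python
from fit import *
s,im,d,W=wcloud()
c=(.5334,-.3424)
m=sel(W,c,.019,.172,.19)
g=im.max(-1).astype(float)
print(np.percentile(g[m],[10,50,70,80,90]))
for t in(80,110,140):
  B=W[m&(g>t)][:,:2];q=np.linalg.svd(B-B.mean(0),full_matrices=False)[1:];a=np.degrees(np.arctan2(q[1][0][1],q[1][0][0]));print(t,len(B),B.mean(0),q[0],a, 'cap rad',np.radians((22.5-a)%180))
go(*s['eef_pos'])
```

```text
[ 38.  42.  47. 132. 146.]
80 397 [ 0.53338917 -0.34226519] [0.21588338 0.0424196 ] -51.51627408031899 cap rad 1.2918276827601043
110 347 [ 0.53321788 -0.3420146 ] [0.20045229 0.03475838] -51.43393473051154 cap rad 1.290390590002013
140 274 [ 0.53302232 -0.34190612] [0.17236773 0.02530635] -51.41248786369166 cap rad 1.2900162715617693
th -0.32 eef [ 0.5328 -0.3429  0.2854] j [-0.76  0.51  0.95 -0.    1.68 -0.44] units [-0.0013 -0.0006 -0.    ] [-0.0001  0.0002 -0.0011]
```

The picture shows the cap's bar turned to 1.29 rad, at the stop. The lid is level on the pot, the small lid and panel are unmoved, and the arm is clear.

```bash
python3 -c "
from rig import manip
print(manip.finish_job())"
```

```text
the job is handed in; nothing more can be done
None
```

Job handed in at about 16 s of the 51 s allowed: the larger lid sits level and fully down on the pot, which is still on the scale, and the thinner can's cap is turned to about 1.29 rad, at its stop; the hand-in returned no verdict.

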